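Stack a medal die set on the bolster

TASK

Make the medal die set ready for striking by building it up on the steel bolster: first set the lower die in the bolster's round pocket with its neck up, then slip the collar over the neck down onto the die's flange, then lay the brass blank flat inside the collar, and last stand the square-headed upper die on the blank with its round nose in the collar. Everything must be fully seated, upright and let go, and the jar, the dish and the mug must be left standing where they are.

Things in the scene. Friction and masses are not known exactly. Their poses are not given: they have to be found in the camera images.
- bolster: fixed dark steel block 110 x 110 x 25 mm lying flat on the bench, with one round blind pocket, 71 mm across and 8 mm deep, in the middle of its top. Origin: centre of the underside, z up; so the pocket floor is 17 mm and the top face 25 mm above the origin.
- lower_die: loose bare steel stepped round die, 38 mm tall, about 0.5 kg: a flange 60 mm across and 18 mm high with a neck 34 mm across and 20 mm high on it (top 3 mm of the neck bevelled). Stands on the bench neck up. Origin: centre of the underside, z up the neck.
- collar: loose bare steel ring, 60 mm outside, 40 mm bore right through, 35 mm high, about 0.4 kg, standing on the bench with its bore upright. Origin: centre of the underside, z up along the bore. On the lower die it rests on the flange and stands 15 mm above the neck's top.
- blank: loose round brass disc, 34 mm across and 10 mm thick, about 80 g, lying flat on the bench. Origin: centre of the underside, z up. In the collar it lies on the neck's top with its own top 5 mm below the collar's rim, so it cannot be held by the fingers all the way down: once it has entered the bore it may be let go and slides down the last centimetre.
- upper_die: loose bare steel punch, 50 mm tall, about 0.6 kg: a square head 44 x 44 mm and 38 mm high above a round nose 34 mm across and 12 mm long that points down. Stands on the bench on its nose, so that the square is what shows from above. Origin: centre of the nose's end face, z up; x and y square to the head's sides.
- jar: bystander: clear glass jar with a black lid, 68 mm across, 75 mm tall. Origin: centre of the underside.
- dish: bystander: white porcelain dish, 96 mm across, 30 mm tall. Origin: centre of the underside.
- mug: bystander: brown mug, 72 mm across, 80 mm tall, its handle to its own +y. Origin: centre of the underside.
Things that resemble listed ones, but are neither listed nor needed, are in the scene too. Leave any turquoise look-alike of the bolster alone.

How it is judged:
On the way, in this order (a step that is already met when the one before it is completed fails the run):
1. the lower die stands in the bolster's pocket, let go (horizontal distance between lower_die and bolster below 0.008 m and z of lower_die in the frame of bolster between 0.014 and 0.02 m and angle between lower_die's own z axis and vertical below 0.06 rad and contact force between lower_die and the fingers below 0.05 N), for 0.2 s.
2. the collar sits round the neck on the lower die's flange, let go (horizontal distance between lower_die and bolster below 0.008 m and z of lower_die in the frame of bolster between 0.014 and 0.02 m and angle between each of lower_die, collar's own z axis and vertical below 0.06 rad and horizontal distance between collar and lower_die below 0.006 m and z of collar in the frame of lower_die between 0.015 and 0.021 m and contact force between collar and the fingers below 0.05 N), for 0.2 s.
3. the blank lies flat in the collar on the neck, let go (horizontal distance between lower_die and bolster below 0.008 m and z of lower_die in the frame of bolster between 0.014 and 0.02 m and angle between each of lower_die, collar, blank's own z axis and vertical below 0.06 rad and horizontal distance between collar and lower_die below 0.006 m and z of collar in the frame of lower_die between 0.015 and 0.021 m and horizontal distance between blank and lower_die below 0.007 m and z of blank in the frame of lower_die between 0.035 and 0.041 m and contact force between blank and the fingers below 0.05 N), for 0.2 s.
4. the upper die stands on the blank with its nose in the collar, let go (horizontal distance between lower_die and bolster below 0.008 m and z of lower_die in the frame of bolster between 0.014 and 0.02 m and angle between each of lower_die, collar, blank, upper_die's own z axis and vertical below 0.06 rad and horizontal distance between collar and lower_die below 0.006 m and z of collar in the frame of lower_die between 0.015 and 0.021 m and horizontal distance between each of blank, upper_die and lower_die below 0.007 m and z of blank in the frame of lower_die between 0.035 and 0.041 m and z of upper_die in the frame of lower_die between 0.045 and 0.051 m and contact force between upper_die and the fingers below 0.05 N), for 0.2 s.
At the end, for the whole second after the job is handed in: Lower die on the pocket floor within 8 mm of centre; collar (6 mm), blank and upper die (7 mm) centred on the lower die, each seated to 3 mm: collar on flange, blank on neck, upper die on blank. All upright to 0.06 rad, at rest, released; jar, dish and mug within 30 mm of their places (horizontal distance between lower_die and bolster below 0.008 m and z of lower_die in the frame of bolster between 0.014 and 0.02 m and angle between each of lower_die, collar, blank, upper_die's own z axis and vertical below 0.06 rad and horizontal distance between collar and lower_die below 0.006 m and z of collar in the frame of lower_die between 0.015 and 0.021 m and horizontal distance between each of blank, upper_die and lower_die below 0.007 m and z of blank in the frame of lower_die between 0.035 and 0.041 m and z of upper_die in the frame of lower_die between 0.045 and 0.051 m and linear speed of each of lower_die, collar, blank, upper_die below 0.02 m/s and angular speed of each of lower_die, collar, blank, upper_die below 0.2 rad/s); the robot touches nothing.
It fails at once if the jar is shoved (more than 30 mm) or tipped (more than 0.4 rad) (distance of jar from where it was at the start of the episode above 0.03 m or angle between jar's own z axis and vertical above 0.4 rad).
It fails at once if the dish is shoved (more than 30 mm) or tipped (more than 0.4 rad) (distance of dish from where it was at the start of the episode above 0.03 m or angle between dish's own z axis and vertical above 0.4 rad).
It fails at once if the mug is shoved (more than 30 mm) or tipped (more than 0.4 rad) (distance of mug from where it was at the start of the episode above 0.03 m or angle between mug's own z axis and vertical above 0.4 rad).
It also fails if it takes over 115 s, if anything falls off the work surface, if the arm or the gripper's body presses on something with over 40 N, if the wrist force passes 120 N, or if a joint passes its speed limit or range.

ROBOT

A 6-joint arm with a two-finger parallel gripper is mounted at the origin on the work surface. World frame = base frame: x ahead of the robot, y to its left, z up, the work surface at z = 0. Lengths are in m, angles in rad, forces in N, time in s.
With the tool pointing down it reaches from about 0.2 to 0.875 m from the base axis. Payload 3.4 kg.
Tool frame: the origin (TCP) lies on the centre line of the jaws, within the pads' length; the fingertips stand 22 mm ahead of it and the grasp point (between the pads) lies 3 mm ahead of it (manip.tips_ahead is the distance from the TCP to the fingertips, in m); z points along the fingers, y is the line along which they close (so a half turn about z gives the same grasp; the last joint's range is limited). The gripper opens to 94 mm and grips with 3 to 60 N. Pads are 16 mm wide; open, the fingers measure 119 mm over their backs; the gripper's body (75 mm by 177 mm) begins 78 mm behind the grasp point.
Start: joints at [-1.465, 0.276, 1.505, -0, 1.361, -0.121], TCP at [0.129, -0.56, 0.227] pointing down, gripper open.
Joint ranges: [-2.89, 2.89], [-0.75, 2.08], [0.22, 2.7], [-1.18, 4.32], [0.11, 2.71], [-2.7, 2.7]. Speed limits (rad/s): [2.57, 2.57, 3.14, 3.14, 3.14, 3.14].

INTERFACE

Orientations are given as a rotation vector (axis times angle).
In Python, from cell import manip gives the robot as it stands.
- The arm moves only by the tool carry_out, never from a script. Its argument "increments" is text: rows parted by semicolons, each of 5 numbers parted by spaces: the shift along the tool's x, y, z in m, then the turn about the tool's z in degrees, then the closure in counts, from 0 (fully open) to 255 (shut). A call has 1 to 20 rows; each row is the pose to reach, as a shift and turn from the pose commanded when the call began, along the tool's axes at that moment; what a row does not reach only later rows make up. A row lasts 1/8 s, in which the tool goes at most 62.5 mm and 10.7 degrees, less where a joint would pass 70% of its speed; a pose out of reach is approached as far as the arm can. A call with a gripper value outside its range is refused whole. The fingers move at their own pace and stop on an object; "force" is the grip in N (left out, the last holds). Time passes only in rows, so rows that repeat a pose let the fingers close. It gives the time, the measured TCP pose, the force, the opening and the grip force at its end, in the units of the state.
- manip.state(): the state, without advancing time (a new reading comes with each control period).
- manip.capture(name): name is "scene" or "top"; returns a dict with "image" (400x640x3 uint8, blue, green, red), "depth" (400x640 float32, m along the optical axis (not along the pixel's ray), 0 where there is no reading), "mtx" (3x3 intrinsics, pixels), "R" (3x3) and "t" (3): a world point X has camera coordinates R X + t. Camera axes: x right, y down, z forward; pixel columns grow to the right and rows downward; lengths in m; the calibration is good to about 2 mm. A picture is of the moment at which its call begins.
- manip.finish_job(): hands the job in; it is judged then, once.
Trained networks look in a picture, given as the dict that the camera call returned (one of the last four; its "shot" number tells which), for a name from the list of things; names that differ only in an ending like _2 or _b are one class to them, and where a whole thing is asked for, a point or a joint stands for the part that bears it (a point fixed in the world has none). Each returns a list of dicts, best first, with "p" (0 to 1); they miss things now and then, are a little off and sometimes report something else, mostly with a low value. They report only what shows in the picture. A call takes as long as a camera call. They do not tell look-alikes from the thing itself.
- manip.boxes_of(picture, thing): "extent" ([left, top, right, bottom] in pixels, round what is visible of it).
- manip.silhouettes(picture, thing): "pixels" (400x640 bool, what is visible of it) and "extent" ([left, top, right, bottom] in pixels, round what is visible of it).
- manip.pinpoint(picture, thing): "xy" ([column, row] in pixels: a listed point, or the origin of a listed thing).
The state is a dict: "time": time; "qpos": joint angles; "dq": joint speeds; "effort": joint torques, N m; "ee_pos": TCP position; "eef_rot": TCP orientation; "contact_force": force on the tool from outside, world axes, zero at the start; "torque": the same for the moment, N m; "grip_width": finger opening in m; "grasp_force": force on a finger pad.
Only numpy, scipy, OpenCV 4.12 (cv2) and the standard library are available. Lean on these libraries where they do the work, as an engineer would, in place of code of your own. Each camera call takes 0.05 s, during which the arm holds its last target. There are 200 camera calls.

## Working session

There is one attempt and no reset: what is moved stays moved. The work goes in short steps, Python scripts to look and compute and a tool call to move; the robot and the scene stay as the last step left them, time stands still between calls to the robot, and variables do not carry over. Pictures are saved under pics/ and viewed, at most 14 in all, crops included, and the job is handed in when it is done.

Besides the shell and the picture viewer there is one more tool, called after "Emit:" as a command line: name --argument value ..., lists and objects as JSON in quotes. carry_out: Moves the arm, as the interface text tells. Its arguments: {"type":"object","properties":{"increments":{"type":"string"},"force":{"type":"number"}},"required":["increments"]}

```bash
mkdir -p pics; ls; python3 - <<'E'
from cell import manip
import cv2
for n in("scene","top"):
    c=manip.capture(n); cv2.imwrite(f"pics/{n}0.png",c["image"]); print(n,c["mtx"].round(1).tolist(),c["R"].round(3).tolist(),c["t"].round(3).tolist())
    for th in("bolster","lower_die","collar","blank","upper_die","jar","dish","mug"):
        print(th,[([int(v) for v in d["extent"]],round(d["p"],2)) for d in manip.boxes_of(c,th)][:4])
s=manip.state();print(s["ee_pos"],s["eef_rot"],s["grip_width"])
E
```

```text
pics
scene [[484.4, 0.0, 320.2], [0.0, 484.4, 201.4], [0.0, 0.0, 1.0]] [[-0.685, 0.729, 0.008], [0.516, 0.493, -0.7], [-0.514, -0.475, -0.714]] [0.239, -0.249, 1.543]
bolster [([406, 248, 470, 300], 0.87), ([344, 216, 407, 273], 0.64), ([405, 191, 465, 236], 0.59)]
lower_die [([265, 222, 294, 249], 0.92)]
collar [([318, 259, 348, 292], 0.78)]
blank [([227, 146, 239, 157], 0.57), ([213, 176, 242, 206], 0.28)]
upper_die [([256, 161, 279, 186], 0.66)]
jar [([214, 175, 240, 210], 0.84)]
dish [([168, 154, 202, 179], 0.64)]
mug [([307, 179, 332, 220], 0.89)]
top [[473.0, 0.0, 317.2], [0.0, 473.0, 193.7], [0.0, 0.0, 1.0]] [[-0.043, -0.999, 0.003], [-0.977, 0.041, -0.209], [0.209, -0.012, -0.978]] [0.086, 0.432, 1.016]
bolster [([205, 174, 255, 222], 0.84), ([134, 188, 191, 247], 0.61)]
lower_die [([302, 121, 325, 146], 0.82)]
collar [([221, 120, 245, 151], 0.95)]
blank [([452, 182, 468, 193], 0.74)]
upper_die [([381, 172, 403, 198], 0.77)]
jar [([377, 107, 409, 142], 0.81), ([378, 169, 404, 195], 0.22)]
dish []
mug [([284, 172, 327, 210], 0.84)]
[ 0.12927809 -0.560331    0.22755025] [3.12118165e+00 3.55394857e-01 1.38848998e-05] 0.09369439999880287
```

View pics/scene0.png

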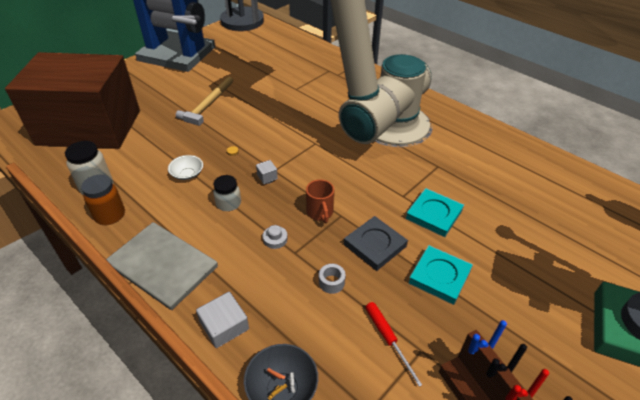

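View pics/top0.png

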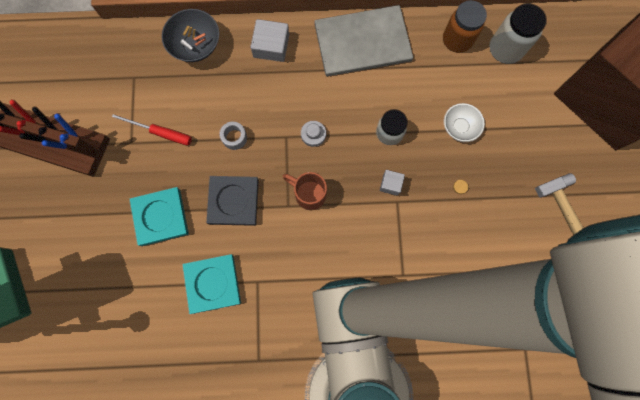

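The dark bolster is at scene (376,242) and top (233,201). The two others, at top (159,215) and (211,284), are turquoise look-alikes. In the top view the lower die is at (314,133), the collar at (233,135), the upper die at (393,183), the blank at (461,187), the mug at (311,191) and the jar at (392,127). I'll measure these and check a crop.

```bash
cat > h.py <<'E'
from cell import manip
import numpy as np, cv2
def cloud(c,ext):
    l,t,r,b=ext; v,u=np.mgrid[t:b+1,l:r+1]; z=c["depth"][t:b+1,l:r+1]; k=z>0
    u,v,z=u[k],v[k],z[k]; M=c["mtx"]
    P=np.c_[(u-M[0,2])/M[0,0]*z,(v-M[1,2])/M[1,1]*z,z]
    return (P-c["t"])@c["R"], np.c_[u,v]
def ray(c,u,v,h):
    d=np.linalg.inv(c["mtx"])@[u,v,1.]; d=c["R"].T@d; o=-c["R"].T@c["t"]
    return o+d*(h-o[2])/d[2]
def top(c,ext,lo,hi):
    P,_=cloud(c,ext); Q=P[(P[:,2]>lo)&(P[:,2]<hi)]
    if len(Q)<6: return None
    xy=(Q[:,:2]*1e3).astype(np.float32)
    (cx,cy),r=cv2.minEnclosingCircle(xy); R=cv2.minAreaRect(xy)
    return len(Q),"circ",np.round([cx,cy,r],1),"rect",np.round([*R[0],*R[1],R[2]],1),"z",Q[:,2].mean().round(4)
E
python3 - <<'E'
from h import *
B={"top":{"bolster":([200,170,262,228],.02,.03),"lower_die":([296,115,332,150],.03,.045),"flange":([296,115,332,150],.012,.024),"collar":([215,116,250,154],.028,.042),"blank":([448,176,474,198],.005,.016),"upper_die":([376,165,410,202],.042,.058),"jar":([370,102,415,147],.06,.085),"dish":([440,100,490,147],.02,.04),"mug":([278,165,332,213],.06,.09)},
"scene":{"bolster":([340,212,412,276],.02,.03),"lower_die":([260,218,300,252],.03,.045),"flange":([260,218,300,252],.012,.024),"collar":([314,255,352,296],.028,.042),"blank":([224,142,242,160],.005,.016),"upper_die":([252,158,283,190],.042,.058),"mug":([303,175,336,224],.06,.09)}}
H=dict(bolster=.017,lower_die=0,collar=0,blank=0,upper_die=0,mug=0)
for n in B:
    c=manip.capture(n)
    for th,(e,lo,hi) in B[n].items():
        print(n,th,*(top(c,e,lo,hi) or ["-"]))
        if th in("bolster","lower_die","collar","blank","upper_die"):
            d=manip.pinpoint(c,th)[:3]
            print("   pin",[(ray(c,*x["xy"],0.)[:2].round(4).tolist(),round(x["p"],2)) for x in d])
    if n=="top":
        a=cv2.resize(c["image"][100:250,190:330],None,fx=5,fy=4,interpolation=cv2.INTER_CUBIC) if 0 else cv2.resize(c["image"][100:230,190:340],None,fx=4,fy=4,interpolation=cv2.INTER_CUBIC)
        cv2.imwrite("pics/crop1.png",a)
E
```

```text
top bolster 1609 circ [435.  263.   76.8] rect [435.  262.8 111.2 110.8  86.3] z 0.0249
   pin [([0.4045, 0.4295], 0.85), ([0.437, 0.2643], 0.7), ([0.2473, 0.3082], 0.61)]
top lower_die 164 circ [590.1  70.7  17.1] rect [589.5  70.3  32.4  32.3  64. ] z 0.0379
   pin [([0.5891, 0.071], 0.86)]
top flange 308 circ [589.9  71.1  30.5] rect [589.7  70.9  57.   58.9  87.6] z 0.0181
top collar 305 circ [590.1 259.6  30.5] rect [589.4 259.   58.4  58.5  57.6] z 0.0342
   pin [([0.5893, 0.2625], 0.72)]
top blank 173 circ [ 446.  -268.5   32.1] rect [ 443.6 -270.    47.8   57.9    3.5] z 0.0103
   pin [([0.441, -0.2609], 0.65)]
top upper_die 387 circ [ 458.  -103.4   29.9] rect [ 457.2 -103.3   44.2   44.3   72.7] z 0.0506
   pin [([0.464, -0.1032], 0.89)]
top jar 564 circ [ 588.8 -113.2   30.1] rect [ 588.4 -113.2   57.8   58.8   28.6] z 0.0749
top dish 467 circ [ 597.3 -284.9   48.3] rect [ 597.1 -285.5   92.9   93.8   41.7] z 0.0271
top mug 342 circ [451.1  94.3  49.9] rect [442.1  93.5  90.9  71.8  88. ] z 0.0751
scene bolster 1197 circ [438.4 276.  136.4] rect [440.  277.3 226.3 165.6  36.4] z 0.0239
   pin [([0.4116, 0.4407], 0.85), ([0.4346, 0.2665], 0.84), ([0.2574, 0.3211], 0.74)]
scene lower_die 131 circ [591.5  75.2  18.5] rect [591.4  76.1  33.7  32.9  31.1] z 0.0359
   pin []
scene flange 227 circ [594.4  76.3  31.8] rect [592.8  76.5  58.6  57.9  31.1] z 0.0173
scene collar 302 circ [591.8 263.7  31.3] rect [592.3 265.   58.   59.3  70.1] z 0.0333
   pin [([0.5813, 0.2626], 0.88), ([0.5895, 0.0732], 0.37)]
scene blank 67 circ [ 447.9 -262.6   18.3] rect [ 449.4 -261.2   33.2   33.3   89. ] z 0.009
   pin [([0.4498, -0.2667], 0.43)]
scene upper_die 204 circ [461.6 -96.2  30.6] rect [459.7 -97.7  49.9  44.9  73.9] z 0.0487
   pin [([0.4627, -0.0897], 0.85)]
scene mug 404 circ [453.1  98.1  52. ] rect [451.9  92.6  94.5  70.8  25. ] z 0.0713
```

View pics/crop1.png

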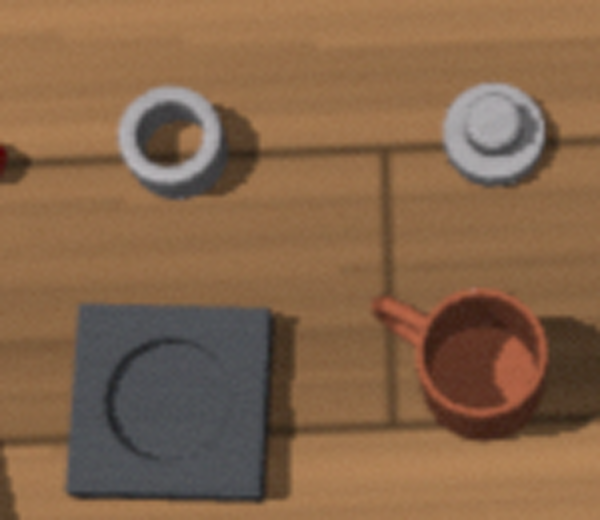

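The crop shows the dark bolster with its pocket near crop (170,400). The collar is at (172,140), the lower die at (495,130) and the mug at (480,360). All sizes match the listed ones, so I'll start with the lower die, gripped by its neck.

```bash
cat >> h.py <<'E'
def go(*tg):
    s=manip.state(); p=s["ee_pos"]; R=cv2.Rodrigues(np.array(s["eef_rot"]))[0]
    psi=np.degrees(np.arctan2(R[1,0],R[0,0]))
    print("pose",np.round(p,4),"psi",round(psi,2),"t",round(s["time"],2),"w",round(s["grip_width"],4),"q6",round(s["qpos"][5],2))
    for x,y,z,ps in tg:
        print("  ->",(x,y,z,ps),np.round(R.T@(np.array([x,y,z])-p),4),"turn",round((psi-ps+180)%360-180,2))
E
python3 -c "
from h import *
go((.590,.071,.2,13),(.590,.071,.043,13))"
```

```text
pose [ 0.1293 -0.5603  0.2275] psi 12.99 t 1.5 w 0.0942 q6 -0.12
  -> (0.59, 0.071, 0.2, 13) [ 0.5909 -0.5116  0.0275] turn -0.01
  -> (0.59, 0.071, 0.043, 13) [ 0.5909 -0.5116  0.1845] turn -0.01
```

Emit:
carry_out --increments "0.591 -0.511 0.03 0 0;0.591 -0.511 0.03 0 0;0.591 -0.511 0.03 0 0;0.591 -0.511 0.03 0 0;0.591 -0.511 0.03 0 0;0.591 -0.511 0.03 0 0;0.591 -0.511 0.03 0 0;0.591 -0.511 0.03 0 0;0.591 -0.511 0.03 0 0;0.591 -0.511 0.03 0 0;0.591 -0.511 0.03 0 0;0.591 -0.511 0.03 0 0;0.591 -0.511 0.03 0 0;0.591 -0.511 0.03 0 0;0.591 -0.511 0.03 0 0;0.591 -0.511 0.03 0 0;0.591 -0.511 0.03 0 0"

```text
time: 3.62
ee_pos: [0.5898, 0.0695, 0.1978]
eef_rot: [3.121, 0.353, 0.0]
contact_force: [-0.0, 0.6, -1.0]
grip_width: 0.0942
grasp_force: 0.0
```

```bash
python3 - <<'E'
from h import *
go((.590,.071,.043,13))
c=manip.capture("top")
print(*top(c,[448,176,474,198],.005,.016)); P,_=cloud(c,[440,170,482,204]); Q=P[(P[:,2]>.006)]; print(top(c,[452,178,470,196],.006,.016))
cv2.imwrite("pics/top1.png",c["image"])
E
```

```text
pose [0.5898 0.0695 0.1978] psi 12.91 t 3.62 w 0.0942 q6 1.35
  -> (0.59, 0.071, 0.043, 13) [ 0.0005 -0.0015  0.1548] turn -0.09
179 circ [ 443.5 -267.    26.4] rect [ 442.6 -268.5   40.7   48.9   65.6] z 0.0105
(168, 'circ', array([ 439.4, -265.9,   22.8]), 'rect', array([ 445.9, -265.4,   32.5,   43.4,   14.3]), 'z', np.float64(0.0108))
```

View pics/top1.png

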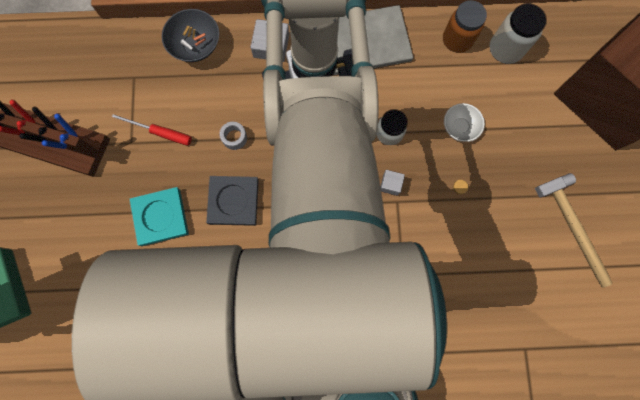

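The arm is over the lower die, with the tool behind the arm in this view. I'll descend and grip the neck.

Emit:
carry_out --increments "0 -0.001 0.05 0 0;0 -0.001 0.1 0 0;0 -0.001 0.14 0 0;0 -0.001 0.155 0 0;0 -0.001 0.155 0 0;0 -0.001 0.155 0 0" --force 30

```text
time: 4.42
ee_pos: [0.5916, 0.0713, 0.0442]
eef_rot: [3.121, 0.355, 0.005]
contact_force: [0.4, 0.5, 0.2]
grip_width: 0.094
grasp_force: 0.0
```

```bash
python3 - <<'E'
from h import *
go((.590,.071,.043,13))
c=manip.capture("scene")
cv2.imwrite("pics/s1.png",cv2.resize(c["image"][140:320,200:440],None,fx=3,fy=3,interpolation=cv2.INTER_CUBIC))
E
```

```text
pose [0.5916 0.0713 0.0442] psi 12.98 t 4.42 w 0.094 q6 1.35
  -> (0.59, 0.071, 0.043, 13) [-0.0016 -0.      0.0012] turn -0.02
```

View pics/s1.png

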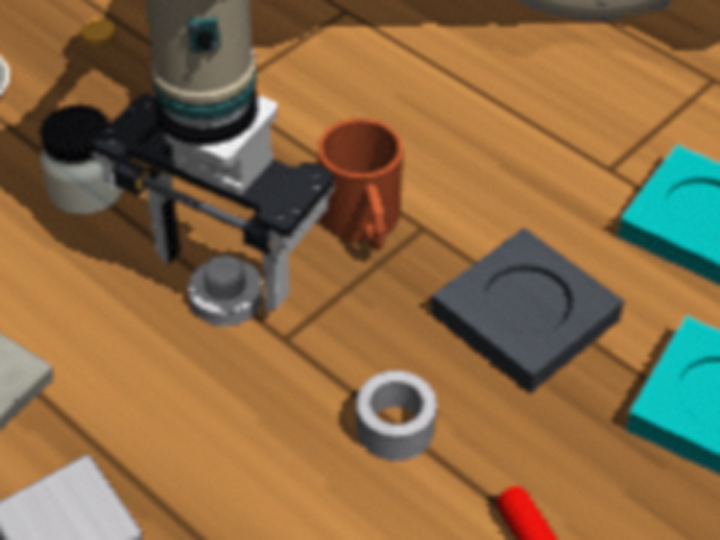

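The fingers straddle the die, with the tips near crop (170,260) and (278,308) and the neck between them. I'll close, then lift a little.

Emit:
carry_out --increments "-0.001 0 0.001 0 255;-0.001 0 0.001 0 255;-0.001 0 0.001 0 255;-0.001 0 0.001 0 255;-0.001 0 0.001 0 255;-0.001 0 0.001 0 255;-0.001 0 0.001 0 255;-0.001 0 0.001 0 255" --force 40

```text
time: 5.48
ee_pos: [0.5888, 0.0719, 0.0413]
eef_rot: [-3.12, -0.355, 0.001]
contact_force: [0.7, 2.6, -0.3]
grip_width: 0.0331
grasp_force: 40.0
```

Emit:
carry_out --increments "0 0 -0.02 0 255;0 0 -0.06 0 255;0 0 -0.08 0 255;0 0 -0.08 0 255"

```text
time: 5.98
ee_pos: [0.5897, 0.0708, 0.1221]
eef_rot: [3.12, 0.356, 0.003]
contact_force: [-0.0, -0.0, -6.1]
grip_width: 0.0329
grasp_force: 40.0
```

```bash
python3 - <<'E'
from h import *
go((.435,.263,.125,13))
E
```

```text
pose [0.5897 0.0708 0.1221] psi 13.0 t 5.97 w 0.0329 q6 1.35
  -> (0.435, 0.263, 0.125, 13) [-0.1074 -0.2221 -0.0034] turn 0.0
```

Emit:
carry_out --increments "-0.107 -0.222 0 0 255;-0.107 -0.222 0 0 255;-0.107 -0.222 0 0 255;-0.107 -0.222 0 0 255;-0.107 -0.222 0 0 255;-0.107 -0.222 0 0 255;-0.107 -0.222 0 0 255"

```text
time: 6.85
ee_pos: [0.4355, 0.2625, 0.1207]
eef_rot: [3.121, 0.353, -0.001]
contact_force: [-0.2, 0.3, -5.9]
grip_width: 0.0328
grasp_force: 40.0
```

```bash
python3 - <<'E'
from h import *
go((.435,.263,.0585,13))
E
```

```text
pose [0.4355 0.2625 0.1207] psi 12.92 t 6.85 w 0.0328 q6 1.75
  -> (0.435, 0.263, 0.0585, 13) [-0.0003 -0.0007  0.0622] turn -0.08
```

Now I'll lower it in stages, watching the force.

Emit:
carry_out --increments "0 0 0.03 0 255;0 0 0.05 0 255;0 0 0.057 0 255;0 0 0.06 0 255;0 0 0.06 0 255;0 0 0.06 0 255"

```text
time: 7.6
ee_pos: [0.4355, 0.2637, 0.0621]
eef_rot: [-3.121, -0.355, -0.002]
contact_force: [0.2, -0.0, -5.1]
grip_width: 0.0329
grasp_force: 40.0
```

Emit:
carry_out --increments "0 0 0.002 0 255;0 0 0.003 0 255;0 0 0.003 0 255"

```text
time: 7.98
ee_pos: [0.4348, 0.2635, 0.0584]
eef_rot: [3.121, 0.356, -0.0]
contact_force: [0.1, -0.5, -6.0]
grip_width: 0.0329
grasp_force: 40.0
```

Emit:
carry_out --increments "0 0 0.001 0 255;0 0 0.0015 0 255;0 0 0.0015 0 255"

```text
time: 8.35
ee_pos: [0.4349, 0.2635, 0.0583]
eef_rot: [-3.121, -0.356, -0.001]
contact_force: [-2.3, -1.1, 5.4]
grip_width: 0.0328
grasp_force: 40.0
```

Contact at the expected seating height (0.0583). I'll release and rise.

Emit:
carry_out --increments "0 0 0.001 0 60;0 0 0 0 0;0 0 0 0 0;0 0 0 0 0;0 0 -0.05 0 0;0 0 -0.1 0 0;0 0 -0.1 0 0"

```text
time: 9.22
ee_pos: [0.4376, 0.2647, 0.1606]
eef_rot: [-3.119, -0.355, -0.013]
contact_force: [0.5, 0.2, 0.0]
grip_width: 0.0936
grasp_force: 0.0
```

```bash
python3 - <<'E'
from h import *
go((.59,.2595,.16,13))
c=manip.capture("top"); print(top(c,[205,170,260,228],.02,.03),top(c,[205,170,260,228],.05,.06),top(c,[205,170,260,228],.031,.039))
c=manip.capture("scene"); print(top(c,[345,212,410,262],.047,.06),top(c,[345,212,410,262],.031,.04))
cv2.imwrite("pics/s2.png",cv2.resize(c["image"][160:310,290:490],None,fx=4,fy=4,interpolation=cv2.INTER_CUBIC))
E
```

```text
pose [0.4376 0.2647 0.1606] psi 13.0 t 9.22 w 0.0936 q6 1.75
  -> (0.59, 0.2595, 0.16, 13) [0.1473 0.0393 0.0019] turn -0.0
(386, 'circ', array([438.7, 260.8,  62.9]), 'rect', array([445. , 261.8, 110.7,  78.3,  84.9]), 'z', np.float64(0.0251)) (6, 'circ', array([435.5, 274.6,   3. ]), 'rect', array([435.5, 274.6,   5.3,   2.8,  85.4]), 'z', np.float64(0.0549)) (32, 'circ', array([444.7, 285.5,  10.6]), 'rect', array([444.7, 285.5,   9.9,  20.8,  89.8]), 'z', np.float64(0.0344))
(134, 'circ', array([438.9, 265.3,  17.4]), 'rect', array([439.2, 265.6,  32.1,  31. ,  38.3]), 'z', np.float64(0.0531)) (225, 'circ', array([437.9, 266.8,  31.3]), 'rect', array([440.4, 266.9,  57.7,  58.3,  34.2]), 'z', np.float64(0.0344))
```

View pics/s2.png

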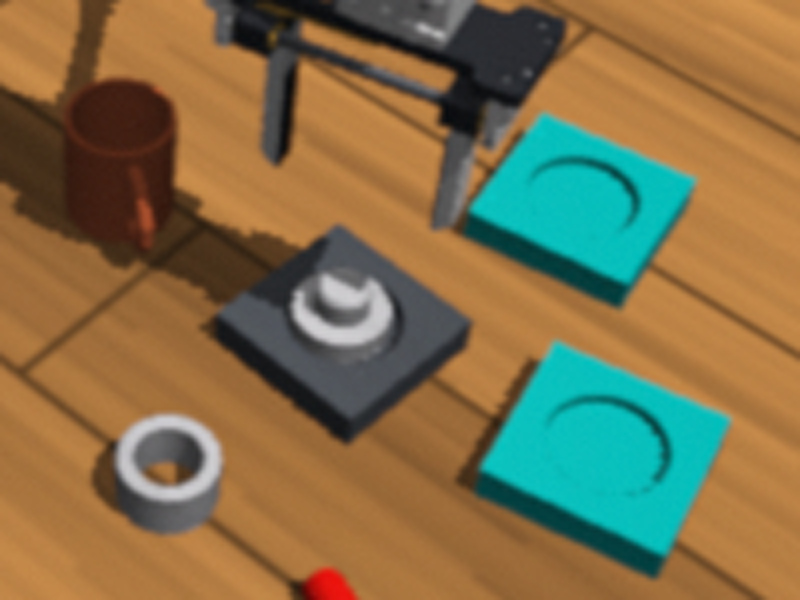

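The die is seated in the pocket, with its neck at crop (343,290), and the collar is at (168,475). Next is the collar.

Emit:
carry_out --increments "0.145 0.039 0 0 0;0.145 0.039 0 0 0;0.145 0.039 0 0 0;0.145 0.039 0.02 0 0;0.145 0.039 0.07 0 0;0.145 0.039 0.11 0 0;0.145 0.039 0.11 0 0;0.145 0.039 0.11 0 0"

```text
time: 10.32
ee_pos: [0.5852, 0.2582, 0.047]
eef_rot: [3.121, 0.355, -0.0]
contact_force: [0.2, 0.5, -0.2]
grip_width: 0.0938
grasp_force: 0.0
```

```bash
python3 - <<'E'
from h import *
go((.589,.260,.034,13))
c=manip.capture("top"); print(top(c,[205,170,260,228],.05,.06),top(c,[205,170,260,228],.031,.039),top(c,[205,170,260,228],.02,.029))
E
```

```text
pose [0.5852 0.2582 0.047 ] psi 12.99 t 10.32 w 0.0938 q6 1.65
  -> (0.589, 0.26, 0.034, 13) [ 0.0041 -0.0009  0.013 ] turn -0.01
None None None
```

Emit:
carry_out --increments "0.004 -0.001 0.006 0 0;0.004 -0.001 0.012 0 0;0.004 -0.001 0.012 0 0;0.004 -0.001 0.012 0 255;0.004 -0.001 0.012 0 255;0.004 -0.001 0.012 0 255;0.004 -0.001 0.012 0 255;0.004 -0.001 0.012 0 255;0.004 -0.001 0.012 0 255"

```text
time: 11.5
ee_pos: [0.5885, 0.2605, 0.035]
eef_rot: [-3.121, -0.355, -0.0]
contact_force: [-2.1, 2.2, 0.4]
grip_width: 0.0593
grasp_force: 40.0
```

Emit:
carry_out --increments "0 0 -0.03 0 255;0 0 -0.08 0 255;0 0 -0.1 0 255;0 0 -0.1 0 255"

```text
time: 12.0
ee_pos: [0.5894, 0.2597, 0.136]
eef_rot: [3.121, 0.356, 0.004]
contact_force: [0.8, 0.7, -4.3]
grip_width: 0.0596
grasp_force: 40.0
```

```bash
python3 - <<'E'
from h import *
go((.435,.2635,.13,13))
c=manip.capture("scene"); print(top(c,[345,212,410,262],.047,.06),top(c,[345,212,410,262],.031,.04))
E
```

```text
pose [0.5894 0.2597 0.136 ] psi 13.0 t 12.0 w 0.0596 q6 1.65
  -> (0.435, 0.2635, 0.13, 13) [-0.1496 -0.0385  0.0055] turn 0.0
(100, 'circ', array([439.5, 267.6,  17.1]), 'rect', array([438.6, 271.3,  32.1,  23.1,   9.8]), 'z', np.float64(0.0529)) (169, 'circ', array([438.9, 268.3,  29.7]), 'rect', array([441.2, 277.9,  34.8,  58.7,  77. ]), 'z', np.float64(0.0346))
```

Emit:
carry_out --increments "-0.15 -0.0385 0 0 255;-0.15 -0.0385 0 0 255;-0.15 -0.0385 0 0 255;-0.15 -0.0385 0.02 0 255;-0.15 -0.0385 0.035 0 255;-0.15 -0.0385 0.035 0 255;-0.15 -0.0385 0.035 0 255"

```text
time: 12.92
ee_pos: [0.4343, 0.2637, 0.0996]
eef_rot: [3.121, 0.355, -0.001]
contact_force: [-0.8, -0.6, -4.2]
grip_width: 0.0595
grasp_force: 40.0
```

```bash
python3 - <<'E'
from h import *
go((.435,.2635,.0695,13))
c=manip.capture("scene")
print(top(c,[345,200,410,262],.047,.058),top(c,[345,200,410,262],.031,.04),top(c,[345,200,410,262],.085,.1))
cv2.imwrite("pics/s3.png",cv2.resize(c["image"][180:280,330:430],None,fx=6,fy=6,interpolation=cv2.INTER_CUBIC))
E
```

```text
pose [0.4343 0.2637 0.0996] psi 12.97 t 12.93 w 0.0595 q6 1.75
  -> (0.435, 0.2635, 0.0695, 13) [0.0007 0.0003 0.0301] turn -0.03
(7, 'circ', array([450.6, 273.6,   7.2]), 'rect', array([452.3, 274.6,   4. ,  14.3,  31.7]), 'z', np.float64(0.0482)) (189, 'circ', array([439.9, 267.4,  30.2]), 'rect', array([447.1, 271.1,  43.5,  58.3,  31.5]), 'z', np.float64(0.0343)) (357, 'circ', array([437.2, 266.7,  42.1]), 'rect', array([436.9, 270.3,  69. ,  65.8,  64.5]), 'z', np.float64(0.0947))
```

View pics/s3.png

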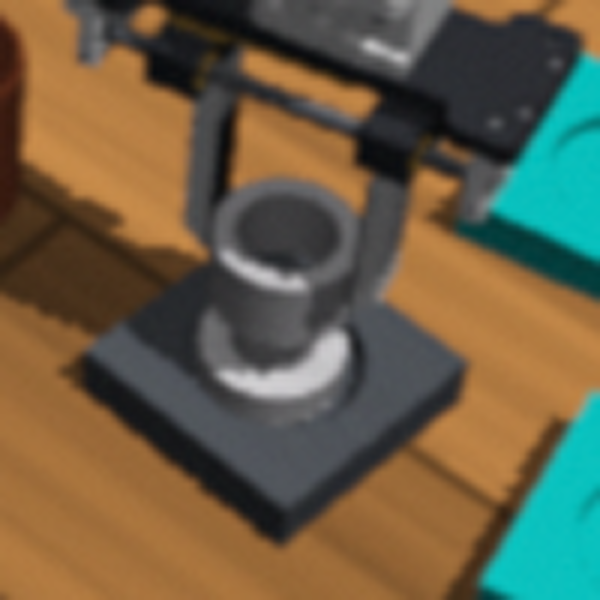

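The collar hangs over the neck at crop (285,240), and the flange below it at (275,360) looks concentric. I'll lower it in steps.

Emit:
carry_out --increments "0.0005 0 0.006 0 255;0.0005 0 0.012 0 255;0.0005 0 0.016 0 255;0.0005 0 0.016 0 255"

```text
time: 13.48
ee_pos: [0.4339, 0.2637, 0.0835]
eef_rot: [3.121, 0.355, -0.001]
contact_force: [-0.1, 0.4, -4.0]
grip_width: 0.0594
grasp_force: 40.0
```

Emit:
carry_out --increments "0 0 0.006 0 255;0 0 0.011 0 255;0 0 0.0125 0 255;0 0 0.0125 0 255"

```text
time: 13.98
ee_pos: [0.4342, 0.2638, 0.0712]
eef_rot: [3.121, 0.356, -0.001]
contact_force: [-0.1, 0.3, -4.1]
grip_width: 0.0596
grasp_force: 40.0
```

Emit:
carry_out --increments "0 0 0.001 0 255;0 0 0.0015 0 255;0 0 0.0015 0 255"

```text
time: 14.35
ee_pos: [0.4344, 0.2639, 0.07]
eef_rot: [3.121, 0.355, 0.0]
contact_force: [0.3, 0.2, -3.2]
grip_width: 0.0596
grasp_force: 40.0
```

Emit:
carry_out --increments "0 0 0.0005 0 255;0 0 0.0005 0 0;0 0 0.0005 0 0;0 0 0.0005 0 0;0 0 -0.05 0 0;0 0 -0.11 0 0;0 0 -0.14 0 0;0 0 -0.14 0 0"

```text
time: 15.35
ee_pos: [0.4359, 0.2646, 0.2125]
eef_rot: [-3.12, -0.355, -0.009]
contact_force: [0.2, -0.9, -0.3]
grip_width: 0.0936
grasp_force: 0.0
```

```bash
python3 - <<'E'
from h import *
go((.447,-.266,.2,13))
c=manip.capture("scene"); print(top(c,[345,200,410,262],.06,.075),top(c,[345,200,410,262],.031,.04))
print(top(c,[224,142,242,160],.005,.016))
c=manip.capture("top"); m=cv2.inRange(cv2.cvtColor(c["image"],cv2.COLOR_BGR2HSV)[165:210,440:485],(18,150,120),(32,255,255))
ys,xs=np.nonzero(m); print(len(xs)); 
for s in manip.silhouettes(c,"blank")[:2]:
    v,u=np.nonzero(s["pixels"]); print(s["p"],s["extent"],ray(c,u.mean(),v.mean(),.008))
if len(xs): print(ray(c,xs.mean()+440,ys.mean()+165,.008),np.ptp(xs),np.ptp(ys))
cv2.imwrite("pics/b1.png",cv2.resize(c["image"][165:210,435:490],None,fx=8,fy=8))
E
```

```text
pose [0.4359 0.2646 0.2125] psi 13.0 t 15.35 w 0.0936 q6 1.75
  -> (0.447, -0.266, 0.2, 13) [-0.1086  0.5195  0.0113] turn -0.0
(308, 'circ', array([438.4, 266.3,  31.5]), 'rect', array([439.1, 266.6,  58.7,  59.4,  87.7]), 'z', np.float64(0.0676)) (65, 'circ', array([441.9, 267.7,  29.5]), 'rect', array([453.3, 273.3,  27.4,  59. ,  26. ]), 'z', np.float64(0.0351))
(74, 'circ', array([ 450.1, -262.6,   17.9]), 'rect', array([ 448.9, -261. ,   33.6,   31.9,   50.7]), 'z', np.float64(0.0091))
30
0.53 [453.5, 182.5, 466.4, 194.4] [ 0.44659243 -0.26760325  0.008     ]
0.49 [445.1, 102.5, 483.7, 139.3] [ 0.60488582 -0.29231793  0.008     ]
[ 0.44502974 -0.27020488  0.008     ] 13 12
```

View pics/b1.png

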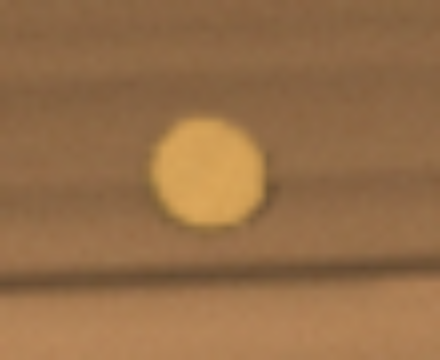

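```bash
python3 - <<'E'
from h import *
c=manip.capture("top"); I=c["image"][170:203,444:478].astype(int)
sat=I[...,2]+I[...,1]-2*I[...,0]
m=(sat>(sat.max()+np.median(sat))/2).astype(np.uint8); n,l,st,ce=cv2.connectedComponentsWithStats(m); i=1+st[1:,4].argmax()
u,v=ce[i]+[444,170]; print(st[i],u,v,ray(c,u,v,.009)); go((*ray(c,u,v,.009)[:2],.15,13))
E
```

```text
[ 10  10  14  13 148] 460.5405405405405 186.0810810810811 [ 0.44710903 -0.26764168  0.009     ]
pose [0.4332 0.2634 0.2081] psi 12.99 t 15.55 w 0.0938 q6 1.75
  -> (np.float64(0.4471090307993273), np.float64(-0.2676416752937203), 0.15, 13) [-0.1057  0.5205  0.0589] turn -0.01
```

Emit:
carry_out --increments "-0.106 0.52 0 0 0;-0.106 0.52 0 0 0;-0.106 0.52 0 0 0;-0.106 0.52 0 0 0;-0.106 0.52 0 0 0;-0.106 0.52 0 0 0;-0.106 0.52 0 0 0;-0.106 0.52 0 0 0;-0.106 0.52 0 0 0;-0.106 0.52 0.05 0 0;-0.106 0.52 0.1 0 0;-0.106 0.52 0.16 0 0;-0.106 0.52 0.16 0 0;-0.106 0.52 0.16 0 0"

```text
time: 17.3
ee_pos: [0.4485, -0.2671, 0.0507]
eef_rot: [3.121, 0.356, 0.001]
contact_force: [-0.5, 0.4, 0.7]
grip_width: 0.094
grasp_force: 0.0
```

```bash
python3 - <<'E'
from h import *
go((.447,-.267,.027,13))
E
```

```text
pose [ 0.4485 -0.2671  0.0507] psi 13.0 t 17.3 w 0.094 q6 0.67
  -> (0.447, -0.267, 0.027, 13) [-0.0015 -0.0005  0.0237] turn -0.0
```

Emit:
carry_out --increments "-0.001 0 0.015 0 0;-0.001 0 0.023 0 0;-0.001 0 0.023 0 0;-0.001 0 0.023 0 0"

```text
time: 17.8
ee_pos: [0.4472, -0.267, 0.0273]
eef_rot: [3.121, 0.355, 0.001]
contact_force: [-0.4, -0.4, -0.1]
grip_width: 0.0939
grasp_force: 0.0
```

```bash
python3 - <<'E'
from h import *
import numpy as np
for i in range(3):
    c=manip.capture("scene"); print(manip.state()["ee_pos"].round(4) if hasattr(manip.state()["ee_pos"],"round") else manip.state()["ee_pos"])
cv2.imwrite("pics/s4.png",cv2.resize(c["image"][110:190,190:290],None,fx=6,fy=6,interpolation=cv2.INTER_CUBIC))
E
```

```text
[ 0.4472 -0.267   0.0273]
[ 0.4472 -0.2671  0.0274]
[ 0.4472 -0.2671  0.0273]
```

View pics/s4.png

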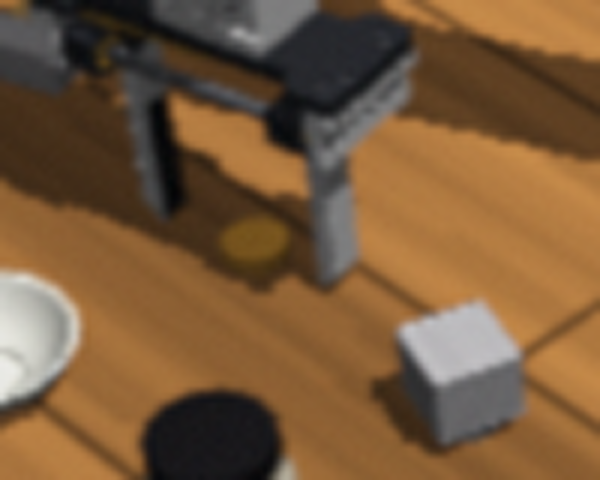

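The blank is at crop (255,240) between the fingertips at (165,210) and (335,275), centred along the closing line. I'll grip its upper half.

Emit:
carry_out --increments "0 0 0 0 255;0 0 0 0 255;0 0 0 0 255;0 0 0 0 255;0 0 0 0 255;0 0 0 0 255;0 0 0 0 255;0 0 0 0 255" --force 20

```text
time: 18.95
ee_pos: [0.4469, -0.2668, 0.0269]
eef_rot: [-3.121, -0.355, 0.0]
contact_force: [-0.1, -0.0, -0.6]
grip_width: 0.0326
grasp_force: 20.0
```

Emit:
carry_out --increments "0 0 -0.03 0 255;0 0 -0.08 0 255;0 0 -0.14 0 255;0 0 -0.17 0 255;0 0 -0.17 0 255;0 0 -0.17 0 255"

```text
time: 19.7
ee_pos: [0.4461, -0.2662, 0.1955]
eef_rot: [-3.12, -0.355, 0.003]
contact_force: [-0.1, 1.2, -1.2]
grip_width: 0.0324
grasp_force: 20.0
```

```bash
python3 - <<'E'
from h import *
go((.4345,.2636,.12,13))
E
```

```text
pose [ 0.4461 -0.2662  0.1955] psi 13.0 t 19.7 w 0.0324 q6 0.67
  -> (0.4345, 0.2636, 0.12, 13) [ 0.108  -0.5187  0.0763] turn -0.0
```

Emit:
carry_out --increments "0.108 -0.519 0 0 255;0.108 -0.519 0 0 255;0.108 -0.519 0 0 255;0.108 -0.519 0 0 255;0.108 -0.519 0 0 255;0.108 -0.519 0 0 255;0.108 -0.519 0 0 255;0.108 -0.519 0 0 255;0.108 -0.519 0 0 255;0.108 -0.519 0.04 0 255;0.108 -0.519 0.08 0 255;0.108 -0.519 0.08 0 255;0.108 -0.519 0.08 0 255;0.108 -0.519 0.08 0 255"

```text
time: 21.45
ee_pos: [0.4366, 0.2634, 0.1182]
eef_rot: [-3.121, -0.355, -0.004]
contact_force: [-0.1, -0.2, -0.9]
grip_width: 0.0324
grasp_force: 20.0
```

```bash
python3 - <<'E'
from h import *
go((.4345,.2637,.093,13))
c=manip.capture("scene")
print(top(c,[345,200,410,262],.06,.075),top(c,[345,190,410,262],.085,.11))
cv2.imwrite("pics/s5.png",cv2.resize(c["image"][180:280,330:430],None,fx=6,fy=6,interpolation=cv2.INTER_CUBIC))
E
```

```text
pose [0.4366 0.2634 0.1182] psi 12.98 t 21.45 w 0.0324 q6 1.75
  -> (0.4345, 0.2637, 0.093, 13) [-0.002  -0.0007  0.0252] turn -0.02
(224, 'circ', array([439.7, 267. ,  30.5]), 'rect', array([444.3, 269.6,  47.9,  59.2,  30. ]), 'z', np.float64(0.0674)) (187, 'circ', array([440.1, 266.2,  28.7]), 'rect', array([438.7, 265.8,  34.6,  56.7,  29.3]), 'z', np.float64(0.1007))
```

View pics/s5.png

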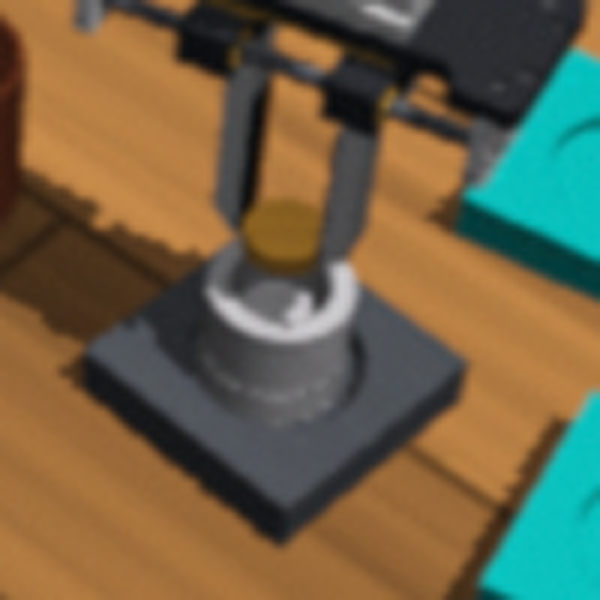

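The collar is seated on the flange, with its rim at crop (283,290), and the held blank is above it at (285,235). I'll lower the blank into the bore's mouth.

Emit:
carry_out --increments "-0.0015 -0.0005 0.012 0 255;-0.0015 -0.0005 0.02 0 255;-0.0015 -0.0005 0.0235 0 255;-0.0015 -0.0005 0.0235 0 255;-0.0015 -0.0005 0.0235 0 255"

```text
time: 22.12
ee_pos: [0.434, 0.2633, 0.0935]
eef_rot: [3.121, 0.355, 0.0]
contact_force: [0.3, -0.0, -2.0]
grip_width: 0.0321
grasp_force: 20.0
```

Emit:
carry_out --increments "0 0 0 0 0;0 0 0 0 0;0 0 0 0 0;0 0 0 0 0;0 0 -0.05 0 0;0 0 -0.1 0 0;0 0 -0.1 0 0;0 0 -0.1 0 0"

```text
time: 23.12
ee_pos: [0.4333, 0.263, 0.1928]
eef_rot: [3.121, 0.355, -0.002]
contact_force: [-0.2, -0.1, 0.6]
grip_width: 0.0941
grasp_force: 0.0
```

```bash
python3 - <<'E'
from h import *
go((.4578,-.1033,.2,-17.3))
c=manip.capture("scene"); print(top(c,[345,200,410,262],.06,.078))
cv2.imwrite("pics/s6.png",cv2.resize(c["image"][200:270,340:420],None,fx=7,fy=7,interpolation=cv2.INTER_CUBIC))
c=manip.capture("top"); print(top(c,[376,165,410,202],.046,.056))
E
```

```text
pose [0.4333 0.263  0.1928] psi 12.99 t 23.12 w 0.0941 q6 1.75
  -> (0.4578, -0.1033, 0.2, -17.3) [-0.0585  0.3624 -0.007 ] turn 30.29
(421, 'circ', array([438.9, 264.9,  32.3]), 'rect', array([439. , 266. ,  61.3,  58.4,  71.1]), 'z', np.float64(0.0667))
(372, 'circ', array([ 458.3, -103.4,   30.5]), 'rect', array([ 457.4, -103.5,   44. ,   44.5,   72.5]), 'z', np.float64(0.0506))
```

View pics/s6.png

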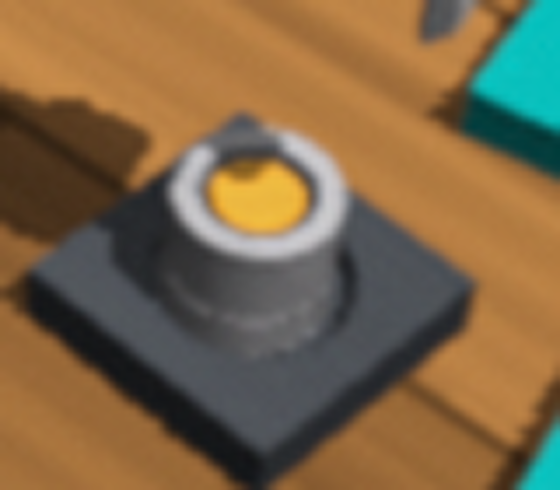

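The blank lies flat in the bore at crop (258,195). Last comes the upper die, which needs a 30.4° turn.

Emit:
carry_out --increments "-0.0585 0.3625 0 30.4 0;-0.0585 0.3625 0 30.4 0;-0.0585 0.3625 0 30.4 0;-0.0585 0.3625 0 30.4 0;-0.0585 0.3625 0 30.4 0;-0.0585 0.3625 0 30.4 0;-0.0585 0.3625 0 30.4 0;-0.0585 0.3625 0 30.4 0;-0.0585 0.3625 0.05 30.4 0;-0.0585 0.3625 0.1 30.4 0;-0.0585 0.3625 0.12 30.4 0;-0.0585 0.3625 0.12 30.4 0;-0.0585 0.3625 0.12 30.4 0"

```text
time: 24.85
ee_pos: [0.4591, -0.1023, 0.0742]
eef_rot: [3.106, -0.473, 0.002]
contact_force: [0.3, 0.2, 0.3]
grip_width: 0.0942
grasp_force: 0.0
```

```bash
python3 - <<'E'
from h import *
go((.4578,-.1034,.044,-17.5))
c=manip.capture("scene")
cv2.imwrite("pics/s7.png",cv2.resize(c["image"][120:210,210:330],None,fx=5,fy=5,interpolation=cv2.INTER_CUBIC))
E
```

```text
pose [ 0.4591 -0.1023  0.0742] psi -17.31 t 24.85 w 0.0942 q6 1.51
  -> (0.4578, -0.1034, 0.044, -17.5) [-0.0009  0.0015  0.0302] turn 0.19
```

View pics/s7.png

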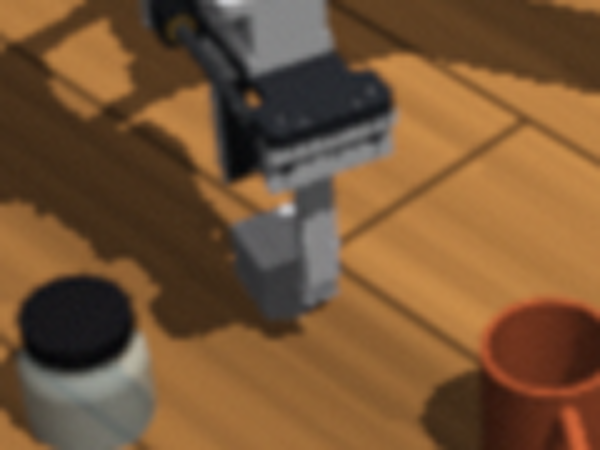

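The finger at crop (318,240) runs parallel to the head's side face. I'll descend and grip.

Emit:
carry_out --increments "-0.0005 0.001 0.015 0 0;-0.0005 0.001 0.03 0 0;-0.0005 0.001 0.03 0 0;-0.0005 0.001 0.03 0 255;-0.0005 0.001 0.03 0 255;-0.0005 0.001 0.03 0 255;-0.0005 0.001 0.03 0 255;-0.0005 0.001 0.03 0 255;-0.0005 0.001 0.03 0 255;-0.0005 0.001 0.03 0 255" --force 40

```text
time: 26.15
ee_pos: [0.4579, -0.1032, 0.0436]
eef_rot: [-3.104, 0.476, -0.001]
contact_force: [1.3, 4.5, 3.1]
grip_width: 0.0437
grasp_force: 40.0
```

Emit:
carry_out --increments "0 0 -0.03 0 255;0 0 -0.08 0 255;0 0 -0.13 0 255;0 0 -0.15 0 255;0 0 -0.15 0 255"

```text
time: 26.78
ee_pos: [0.4576, -0.1048, 0.1939]
eef_rot: [3.103, -0.475, 0.002]
contact_force: [-0.8, -0.3, -6.1]
grip_width: 0.0439
grasp_force: 40.0
```

```bash
python3 - <<'E'
from h import *
go((.4345,.2636,.14,-17.4))
E
```

```text
pose [ 0.4576 -0.1048  0.1939] psi -17.39 t 26.77 w 0.0439 q6 1.5
  -> (0.4345, 0.2636, 0.14, -17.4) [-0.1323 -0.3447  0.053 ] turn 0.01
```

Emit:
carry_out --increments "-0.1325 -0.344 0 0 255;-0.1325 -0.344 0 0 255;-0.1325 -0.344 0 0 255;-0.1325 -0.344 0 0 255;-0.1325 -0.344 0 0 255;-0.1325 -0.344 0 0 255;-0.1325 -0.344 0 0 255;-0.1325 -0.344 0.03 0 255;-0.1325 -0.344 0.065 0 255;-0.1325 -0.344 0.065 0 255;-0.1325 -0.344 0.065 0 255"

```text
time: 28.15
ee_pos: [0.4345, 0.2632, 0.1284]
eef_rot: [3.104, -0.476, 0.0]
contact_force: [0.3, 1.1, -4.6]
grip_width: 0.0435
grasp_force: 40.0
```

```bash
python3 - <<'E'
from h import *
go((.4344,.2636,.109,-17.4))
c=manip.capture("scene")
cv2.imwrite("pics/s8.png",cv2.resize(c["image"][170:270,330:430],None,fx=6,fy=6,interpolation=cv2.INTER_CUBIC))
E
```

```text
pose [0.4345 0.2632 0.1284] psi -17.44 t 28.15 w 0.0435 q6 2.28
  -> (0.4344, 0.2636, 0.109, -17.4) [-0.0002 -0.0003  0.0194] turn -0.04
```

View pics/s8.png

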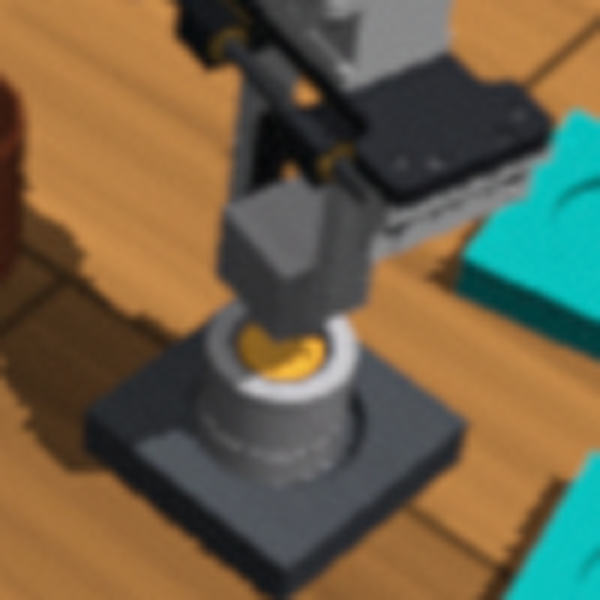

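The punch is above the collar at crop (283,350), with the blank seated inside. I'll lower it with force checks.

Emit:
carry_out --increments "0 0 0.006 0 255;0 0 0.011 0 255;0 0 0.0145 0 255;0 0 0.0145 0 255;0 0 0.0145 0 255"

```text
time: 28.82
ee_pos: [0.4342, 0.264, 0.114]
eef_rot: [3.105, -0.475, 0.0]
contact_force: [0.3, 0.2, -5.0]
grip_width: 0.0436
grasp_force: 40.0
```

Emit:
carry_out --increments "0 0 0.001 0 255;0 0 0.0025 0 255;0 0 0.0035 0 255;0 0 0.0035 0 255"

```text
time: 29.32
ee_pos: [0.4344, 0.2641, 0.1104]
eef_rot: [-3.105, 0.475, -0.001]
contact_force: [0.4, 1.2, -6.3]
grip_width: 0.0436
grasp_force: 40.0
```

Emit:
carry_out --increments "0 0 0.001 0 255;0 0 0.0015 0 255;0 0 0.0015 0 255"

```text
time: 29.7
ee_pos: [0.4345, 0.2641, 0.109]
eef_rot: [-3.105, 0.475, -0.001]
contact_force: [0.9, 0.4, -5.7]
grip_width: 0.0432
grasp_force: 40.0
```

It has gone past the rim freely and sits about 0.3 mm above its seat. I'll release and rise clear.

Emit:
carry_out --increments "0 0 0.0005 0 255;0 0 0.0005 0 0;0 0 0.0005 0 0;0 0 0.0005 0 0;0 0 0.0005 0 0;0 0 -0.05 0 0;0 0 -0.1 0 0;0 0 -0.15 0 0;-0.15 0 -0.15 0 0;-0.15 0 -0.15 0 0;-0.15 0 -0.15 0 0;-0.15 0 -0.15 0 0"

```text
time: 31.2
ee_pos: [0.2895, 0.309, 0.2593]
eef_rot: [-3.106, 0.471, -0.001]
contact_force: [1.2, -0.3, -0.4]
grip_width: 0.0937
grasp_force: 0.0
```

```bash
python3 - <<'E'
from h import *
go()
c=manip.capture("scene")
print("punch",top(c,[335,180,420,262],.105,.12),"collar",top(c,[335,180,420,262],.06,.072))
cv2.imwrite("pics/s9.png",cv2.resize(c["image"][130:280,200:430],None,fx=3.4,fy=3.4,interpolation=cv2.INTER_CUBIC))
E
```

```text
pose [0.2895 0.309  0.2593] psi -17.24 t 31.2 w 0.0937 q6 2.53
punch (325, 'circ', array([435.9, 266.6,  29.9]), 'rect', array([436. , 266. ,  46.9,  46.5,  70.7]), 'z', np.float64(0.113)) collar (201, 'circ', array([439.9, 267.1,  29.8]), 'rect', array([449. , 272.4,  37.3,  59.4,  30.8]), 'z', np.float64(0.0668))
```

View pics/s9.png

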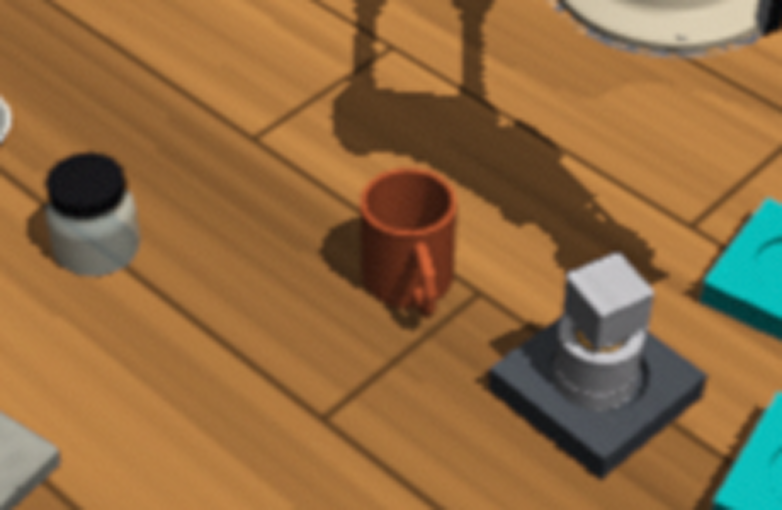

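The stack stands upright at crop (605,350), and the punch top reads about 0.115 m, which means it is fully seated. The mug and jar have not moved, so I'm handing it in.

```bash
python3 -c "
from cell import manip
print(manip.finish_job())"
```

```text
the job is handed in; nothing more can be done
None
```

I built the die set on the bolster in the required order (lower die, collar, blank, upper die), let go of everything, and handed the job in at about 31 s. In the last image the stack was upright at its seated height and the mug and jar had not moved. I never moved near the dish but did not re-measure it. Handing in returned no verdict.

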